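Hold a belt tensioner back past its ratchet

TASK

A workmate is about to slip a new belt onto the small belt drive: pull the red-handled lever bar out of the timber tool block, set its tip down into the yellow flared socket above the tensioner's idler roller, and with the bar swing the red tensioner arm back against its spring, past the last click of its ratchet. Finish while still gripping the bar in the socket and holding the arm back a little beyond that last click, so that the bar and not the ratchet pawl carries the spring. Keep the gripper itself off the drive, touching it with the bar only, and leave the file and the other things alone.

Things in the scene. Friction and masses are not known exactly. Their poses are not given: they have to be found in the camera images.
- drive: belt drive unit, fixed on the table: dark grey box 150 (x) x 260 (y) x 50 mm high; on its flat top two steel pulleys (up to 100 mm above the table), a ratchet and the tensioner; a black motor on its +y end (85 mm more, 81 mm high). Origin at the centre of the box's underside; x from its front to its back, y along its length, z up. No belt is on it.
- pivot (a point): vertical axis on which the tensioner arm turns, at the unit's top, 50 mm above the table. The pivot bolt there stands 88 mm above the table.
- socket_mouth (a point): centre of the mouth of the yellow flared socket fixed on the free end of the red arm, above the black idler roller (36 mm across); 114 mm above the table, 100 mm level distance from the pivot axis. It opens straight up: about 29 mm across inside at the mouth, narrowing over 11 mm to a round bore of about 17 mm; floor 23 mm below the mouth.
- tensioner (a joint): angle of the red arm about the pivot, rad; 0 at its forward stop, grows counter-clockwise seen from above (arm swings back). Its spring turns it forward: about 3 N at the socket at 0, 5 to 6 N at the rubber back stop at 0.72. The ratchet clicks at 0.15, 0.35 and, last, 0.55, and lets the arm back only 0.01 behind the last one passed. The arm starts at the forward stop or caught at the first or second click.
- pawl (a joint): steel pawl slider with a brass knob that the ratchet teeth push out, m; 0 is dropped fully in behind a tooth, about 0.004 on a tooth's tip. A spring of 1.5 to 2.5 N drops it in by itself; leave it alone.
- tool_block: timber tool block, fixed on the table, 60 (x) x 132 (y) x 55 mm, with two upright blind holes of 15 mm across and 50 mm deep at y = -33 and +33 mm of its own frame. Origin at the centre of its underside. The lever bar stands in one hole and the round file in the other, either way round.
- lever_bar_grip (a point): middle of the lever bar's red handle with black rings: round, 26 mm across, 80 mm long. Below it a round steel shank, 12 mm across and 82 mm long, ends in the tip, 122 mm under this point along the bar. The bar is 162 mm long, about 0.13 kg, and stands upright with its tip 5 mm above the table at the start, so that this point is 127 mm up.
- lever_bar_tip (a point): centre of the lower end of the lever bar, slightly tapered; z points along the bar to its handle.
- lever_bar: the lever bar as a whole; the origin is at its lower tip, z points to its handle.
- round_file: round file with a light timber handle and brass ferrule, same size as the lever bar (162 mm long, shank 12 mm, handle 26 mm across); origin at its lower tip. Leave it in its hole.
- ink_red: ink pot with a red lid, 60 mm across and 58 mm high, loose on the table; origin under its centre. Leave it alone.
- ink_blue: ink pot with a blue lid, 58 mm across and 64 mm high, loose on the table; origin under its centre. Leave it alone.
- ink_yellow: ink pot with a yellow lid, 67 mm across and 58 mm high, loose on the table; origin under its centre. Leave it alone.

How it is judged:
By the outcome, as a careful person would: the job done as asked, in the order asked, and still so for the second after the job is handed in, while the arm keeps its last pose, push and grip.
It also fails if it takes over 45 s, if anything falls off the work surface, if the arm or the gripper's body presses on something with over 40 N, if the wrist force passes 120 N, or if a joint passes its speed limit or range.

ROBOT

A 7-joint arm with a two-finger parallel gripper is mounted at the origin on the work surface; the furniture and walls round the work are solid. World frame = base frame: x ahead of the robot, y to its left, z up, the work surface at z = 0. Lengths are in m, angles in rad, forces in N, time in s.
With the tool pointing down it reaches from about 0.4 to 0.925 m from the base axis. Payload 4.1 kg.
Tool frame: the origin (TCP) lies at the very end of the fingers, on their centre line; the grasp point (between the pads) lies 19 mm behind it; z points along the fingers, y is the direction in which the jaws open and shut (so a half turn about z gives the same grasp; the last joint's range is limited). The gripper opens to 85 mm and grips with 20 to 120 N. Pads are 22 mm wide; open, the fingers measure 114 mm over their backs; the gripper's body (76 mm by 85 mm) begins 54 mm behind the grasp point. The pads swing forward as they close: fully open they stand 13 mm farther back than shut.
Start: joints at [1.104, 0.398, 0.045, 1.537, -0.019, 1.207, -0.051], TCP at [0.234, -0.607, 0.231] pointing down, gripper open.
Joint ranges: [-2.82, 2.82], [-0.49, 2.23], [-1.37, 1.46], [0, 2.46], [-1.36, 4.5], [0.23, 2], [-2.94, 2.94]. Speed limits (rad/s): [2.57, 2.57, 3.14, 3.14, 3.14, 3.14, 3.14].

INTERFACE

Orientations are given as a unit quaternion [x, y, z, w].
In Python, from workcell import bot gives the robot as it stands. The module is installed in compiled form; this text tells all that it offers.
- The arm moves only by the tool apply_moves, never from a script. Its arguments are lists of equal length, an entry for each row: "gripper": the finger opening in m, from 0 to 0.0854; "slide": the shift along the world's x, y, z in m, a list of three; "turn": the turn, a rotation vector about the world's x, y, z in degrees, a list of three. A call has 1 to 12 rows; each row shifts and turns the pose as measured when the row begins; what a row does not reach is not made up. A row lasts 1/10 s, in which the tool goes at most 50 mm and 8.59 degrees, less where a joint would pass 70% of its speed; a pose out of reach is approached as far as the arm can. A call is refused whole if a number of a shift passes 0.05 or a number of a turn 8.59, either way. A call with a gripper value outside its range is refused whole. The fingers move at their own pace and stop on an object; the grip force is fixed at half the most. Time passes only in rows, so rows that do not move let the fingers close. It gives the time, the measured TCP pose, the force and the opening at its end, in the units of the state.
- bot.sense(): the state, without advancing time (a new reading comes with each control period).
- bot.camera(name): name is "side" or "top"; returns the picture (420x560x3 uint8, blue, green, red); there is no depth.
- bot.camera_model(name): a dict with "fx", "fy", "cx", "cy" (pixels), "world_to_cam" (4x4, takes a point from world to camera coordinates). Camera axes: x right, y down, z forward; pixel columns grow to the right and rows downward; lengths in m; the calibration is good to about 2 mm. A picture is of the moment at which its call begins. camera_model takes no time and is no camera call.
- bot.job_done(): hands the job in, once; it reports no verdict.
The state is a dict: "t": time; "joint_positions": joint angles; "qvel": joint speeds; "joint_efforts": joint torques, N m; "tool_pos": TCP position; "tool_rot": TCP orientation; "force": force on the tool from outside, world axes, zero at the start; "wrist_torque": the same for the moment, N m; "opening": finger opening in m.
Only numpy, scipy, OpenCV 4.12 (cv2) and the standard library are available. Lean on these libraries where they do the work, as an engineer would, in place of code of your own. Each camera call takes 0.05 s, during which the arm holds its last target.

## Working session

There is one attempt and no reset: what is moved stays moved. The work goes in short steps, Python scripts to look and compute and a tool call to move; the robot and the scene stay as the last step left them, time stands still between calls to the robot, and variables do not carry over. Pictures are saved under pics/ and viewed, and the job is handed in when it is done.

Besides the shell and the picture viewer there is one more tool, called after "Emit:" as name(argument=value, ...) on one line, values as JSON. apply_moves: Moves the arm, as the interface text tells. Its arguments: {"type":"object","properties":{"gripper":{"type":"array","items":{"type":"number"}},"slide":{"type":"array","items":{"type":"array","items":{"type":"number"}}},"turn":{"type":"array","items":{"type":"array","items":{"type":"number"}}}},"required":["gripper","slide","turn"]}

```bash
mkdir -p pics; cat > h.py <<'E'
import numpy as np, cv2
from workcell import bot
def cam(n):
    m=bot.camera_model(n); return m
def ray(n,u,v):
    m=cam(n);T=np.array(m["world_to_cam"]);R=T[:3,:3];t=T[:3,3]
    d=R.T@np.array([(u-m["cx"])/m["fx"],(v-m["cy"])/m["fy"],1.]);return -R.T@t,d/np.linalg.norm(d)
def onz(n,u,v,z):
    o,d=ray(n,u,v);return o+d*(z-o[2])/d[2]
def two(p,q):
    o1,d1=ray("side",*p);o2,d2=ray("top",*q)
    A=np.stack([d1,-d2],1);s=np.linalg.lstsq(A,o2-o1,rcond=None)[0]
    a=o1+d1*s[0];b=o2+d2*s[1];return (a+b)/2,np.linalg.norm(a-b)
def proj(n,p):
    m=cam(n);T=np.array(m["world_to_cam"]);c=T[:3,:3]@np.array(p)+T[:3,3]
    return m["fx"]*c[0]/c[2]+m["cx"],m["fy"]*c[1]/c[2]+m["cy"]
def blobs(im,lo,hi,amin=30):
    hsv=cv2.cvtColor(im,cv2.COLOR_BGR2HSV);m=cv2.inRange(hsv,np.array(lo),np.array(hi))
    n,l,s,c=cv2.connectedComponentsWithStats(m)
    return [(c[i].round(1).tolist(),s[i].tolist()) for i in range(1,n) if s[i][4]>=amin]
E
python3 - <<'E'
from h import *
np.set_printoptions(precision=3,suppress=True)
for n in("side","top"):
    im=bot.camera(n);cv2.imwrite(f"pics/{n}0.png",im)
    print(n,ray(n,280,210))
    for nm,lo,hi in(("red",(0,130,70),(8,255,255)),("red2",(172,130,70),(180,255,255)),("yel",(22,120,100),(35,255,255))):
        print(nm,blobs(im,lo,hi))
print(bot.sense())
E
```

```text
side (array([0.478, 1.028, 0.538]), array([ 0.037, -0.896, -0.442]))
red [([329.1, 167.4], [323, 150, 13, 37, 399]), ([393.9, 165.2], [375, 161, 44, 11, 320]), ([362.7, 237.0], [348, 226, 30, 22, 168]), ([262.1, 307.1], [232, 295, 55, 27, 513]), ([372.6, 401.9], [340, 380, 69, 40, 2303])]
red2 [([362.3, 236.5], [350, 228, 26, 18, 375])]
yel [([428.5, 160.4], [421, 157, 16, 8, 53]), ([188.2, 275.5], [169, 261, 39, 30, 983]), ([239.3, 287.1], [226, 274, 27, 29, 563]), ([180.3, 298.8], [177, 295, 8, 9, 51]), ([445.9, 323.8], [435, 316, 19, 19, 125])]
top (array([0.447, 0.161, 0.95 ]), array([ 0.09 , -0.007, -0.996]))
red [([159.4, 210.3], [146, 193, 27, 35, 407]), ([81.5, 288.7], [58, 266, 49, 47, 1764]), ([382.5, 273.0], [374, 266, 18, 15, 219]), ([286.8, 304.0], [272, 289, 31, 31, 756]), ([38.9, 303.8], [31, 299, 17, 9, 32]), ([506.0, 366.8], [489, 345, 34, 45, 576])]
red2 []
yel [([207.1, 138.7], [190, 122, 35, 35, 938]), ([139.3, 185.3], [128, 177, 22, 19, 81]), ([140.1, 187.3], [137, 185, 7, 6, 35])]
{'t': 0.1, 'joint_positions': array([ 1.104,  0.399,  0.045,  1.538, -0.019,  1.207, -0.051]), 'qvel': array([-0.001, -0.002, -0.   , -0.004,  0.   ,  0.   , -0.002]), 'joint_efforts': array([  0.003, -47.626,   1.37 , -25.495,   0.012,   0.005,   0.   ]), 'tool_pos': array([ 0.234, -0.606,  0.23 ]), 'tool_rot': array([ 0.983,  0.183, -0.   , -0.001]), 'force': array([0.771, 0.312, 0.592]), 'wrist_torque': array([-0.017,  0.01 , -0.039]), 'opening': 0.08495398094501554}
```

View pics/side0.png

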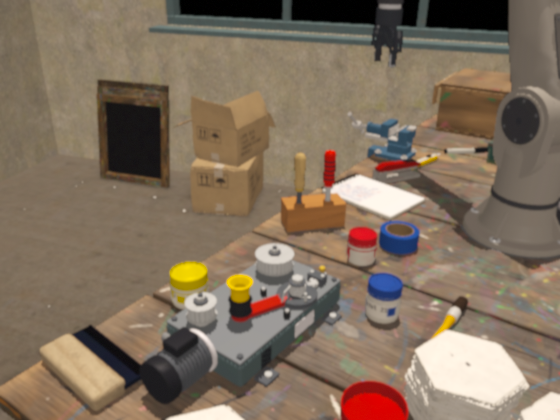

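View pics/top0.png

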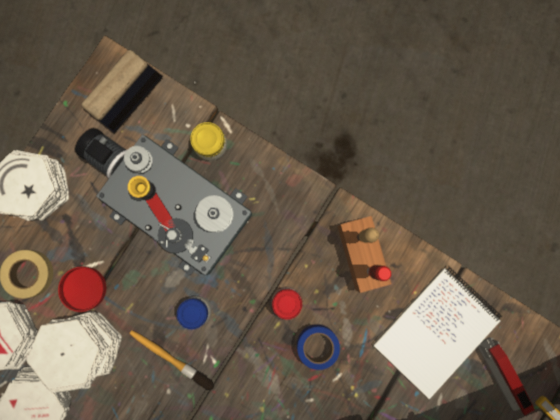

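The side view shows the red-handled bar at (329,167), the file to its left at (299,170), and the yellow socket at (239,285). In the top view the bar head is at (381,273), the socket at (139,187) and the pivot at (172,235). I'll measure these from enlarged crops.

```bash
python3 - <<'E'
from h import *
s=cv2.imread("pics/side0.png");t=cv2.imread("pics/top0.png")
def crop(im,x,y,w,h,k): return cv2.resize(im[y:y+h,x:x+w],None,fx=k,fy=k,interpolation=cv2.INTER_CUBIC)
a=crop(s,160,230,190,150,4);cv2.imwrite("pics/c1.png",a)
b=crop(t,70,120,190,150,4);cv2.imwrite("pics/c2.png",b)
c=np.hstack([crop(t,330,210,75,90,5),crop(s,275,140,80,90,5)]);cv2.imwrite("pics/c3.png",c)
E
```

```text
(no output)
```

View pics/c1.png

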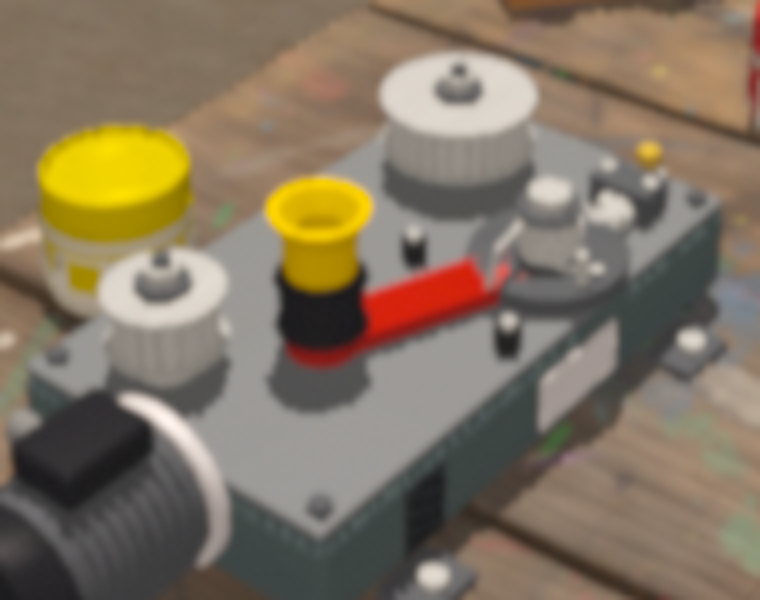

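View pics/c2.png

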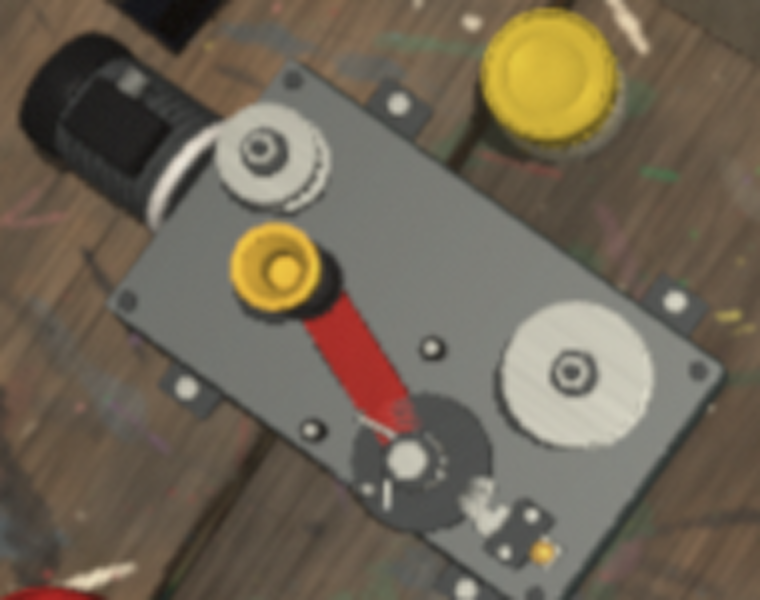

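View pics/c3.png

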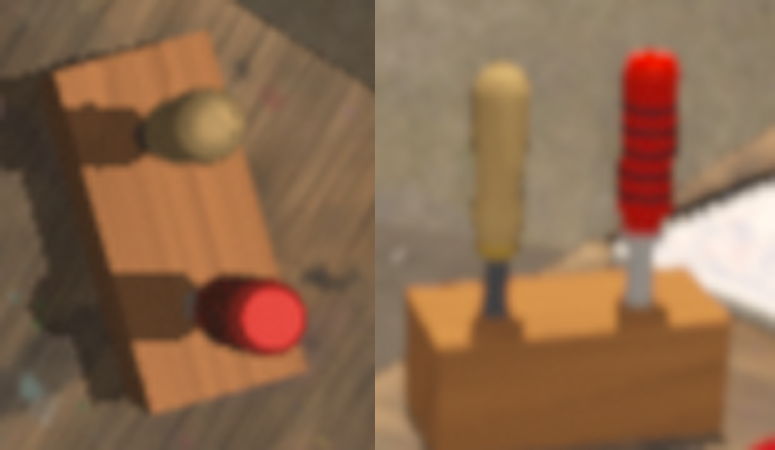

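The crops show the socket mouth in the top view at about (139.1,186.9), the pivot bolt at (172,235) and the bar cap at (384.3,273.5). The arm looks about halfway back or less. Next I'll convert these to positions.

```bash
python3 - <<'E'
from h import *
np.set_printoptions(precision=4,suppress=True)
o=-.4
f=lambda x,y,k,x0,y0:(x/k+x0+o,y/k+y0+o)
C2=lambda x,y:f(x,y,4,70,120); C1=lambda x,y:f(x,y,4,160,230)
print("fx",cam("top")["fx"],cam("side")["fx"])
sm=onz("top",*C2(277,268),.114);print("mouth top",sm,"side z", onz("side",*C1(320,209),.114),two(C1(320,209),C2(277,268)))
pv=onz("top",*C2(408,460),.088);print("pivot",pv,onz("side",*C1(551,190),.088),np.linalg.norm((sm-pv)[:2]))
bt=onz("top",*f(272,318,5,330,210),.166);print("bar top",bt)
ft=onz("top",*f(215,122,5,330,210),.166);print("file top",ft)
print("bar side top", onz("side",*f(649-375,60,5,275,140),.163))
# bar 3D: intersect side ray at handle middle, z=.127
print(onz("side",*f(647-375,142,5,275,140),.127))
cs=[onz("top",*C2(*p),.05) for p in((292,80),(700,370),(535,595),(127,300))]
print(np.array(cs)); 
ctr=np.mean(cs,0);yd=((cs[0]+cs[3])-(cs[1]+cs[2]))[:2];yd/=np.linalg.norm(yd);xd=np.array([yd[1],-yd[0]])
print("ctr",ctr,"x",xd,"y",yd,"yaw",np.degrees(np.arctan2(xd[1],xd[0])))
r=(sm-pv)[:2];print("mouth in drive",[xd@(sm-ctr)[:2],yd@(sm-ctr)[:2]],"pivot",[xd@(pv-ctr)[:2],yd@(pv-ctr)[:2]],"angle rel y", np.arctan2(r@-xd,r@yd))
for n,p,z in(("red",(286.8,304),.058),("blue",(192,313),.064),("yel",(207.1,138.7),.058)):print(n,onz("top",*p,z))
blk=[onz("top",*f(x,y,5,330,210),.055) for x,y in((55,72),(205,32),(303,368),(153,412))];print(np.array(blk))
E
```

```text
fx 479.04895559734445 517.5177250169021
mouth top [0.5599 0.4035 0.114 ] side z [0.5608 0.4074 0.114 ] (array([0.5607, 0.4042, 0.1117]), np.float64(0.0010742974656885226))
pivot [0.4775 0.3493 0.088 ] [0.4777 0.3503 0.088 ] 0.09860605227278929
bar top [ 0.4168 -0.0151  0.166 ]
file top [0.4804 0.0035 0.166 ]
bar side top [ 0.4179 -0.0213  0.163 ]
[ 0.4169 -0.0175  0.127 ]
[[0.6586 0.4182 0.05  ]
 [0.5231 0.2217 0.05  ]
 [0.4167 0.2965 0.05  ]
 [0.5522 0.4919 0.05  ]]
ctr [0.5377 0.3571 0.05  ] x [ 0.8225 -0.5688] y [0.5688 0.8225] yaw -34.66654912727131
mouth in drive [np.float64(-0.008152407254580675), np.float64(0.0507682295476967)] pivot [np.float64(-0.045073921793531785), np.float64(-0.04066456166516127)] angle rel y -0.38378690650039665
red [0.3538 0.1402 0.058 ]
blue [0.336 0.313 0.064]
yel [0.6604 0.2946 0.058 ]
[[ 0.503   0.0412  0.055 ]
 [ 0.5188 -0.0151  0.055 ]
 [ 0.3942 -0.0515  0.055 ]
 [ 0.3772  0.0043  0.055 ]]
```

Emit:
apply_moves(gripper=[0.055, 0.055, 0.055, 0.055, 0.055, 0.055, 0.055, 0.055, 0.055, 0.055, 0.055, 0.055], slide=[[0.03, 0.039, 0.003], [0.03, 0.039, 0.003], [0.03, 0.039, 0.003], [0.03, 0.039, 0.003], [0.03, 0.039, 0.003], [0.03, 0.039, 0.003], [0, 0.048, 0], [0, 0.048, 0], [0, 0.048, 0], [0, 0.048, 0], [0, 0.048, 0], [0, 0.04, 0]], turn=[[0, 0, 1.5], [0, 0, 1.5], [0, 0, 1.5], [0, 0, 1.5], [0, 0, 1.5], [0, 0, 1.5], [0, 0, 1.5], [0, 0, 1.5], [0, 0, 1.5], [0, 0, 1.5], [0, 0, 1.5], [0, 0, 1.5]])

```text
t: 1.3
tool_pos: [0.4091, -0.078, 0.2431]
tool_rot: [0.942, 0.335, -0.004, -0.001]
force: [1.1, 0.2, 0.3]
opening: 0.0551
```

Emit:
apply_moves(gripper=[0.055, 0.055, 0.055], slide=[[0.004, 0.032, 0], [0.004, 0.031, 0], [0, 0, 0]], turn=[[0, 0, 0], [0, 0, 0], [0, 0, 0]])

```text
t: 1.6
tool_pos: [0.4156, -0.0061, 0.2429]
tool_rot: [0.94, 0.34, -0.004, -0.002]
force: [0.4, 0.6, 0.4]
opening: 0.055
```

```bash
python3 - <<'E'
from h import *
for n,b in(("side",(250,60,130,160)),("top",(310,200,130,110))):
    im=bot.camera(n);x,y,w,h=b
    cv2.imwrite(f"pics/{n}1.png",cv2.resize(im[y:y+h,x:x+w],None,fx=3.6,fy=3.6,interpolation=cv2.INTER_CUBIC))
s=bot.sense();print(s["tool_pos"],s["tool_rot"],proj("side",s["tool_pos"]),proj("top",s["tool_pos"]))
E
```

```text
[ 0.41524683 -0.0102615   0.24261412] [ 0.94132541  0.33747011 -0.00439791 -0.0010228 ] (np.float64(333.0740580402283), np.float64(116.62359637130804)) (np.float64(392.4376530031876), np.float64(276.36843446478724))
```

View pics/side1.png

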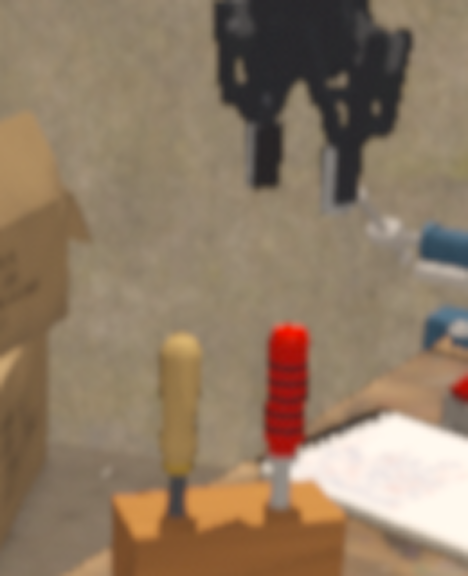

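View pics/top1.png

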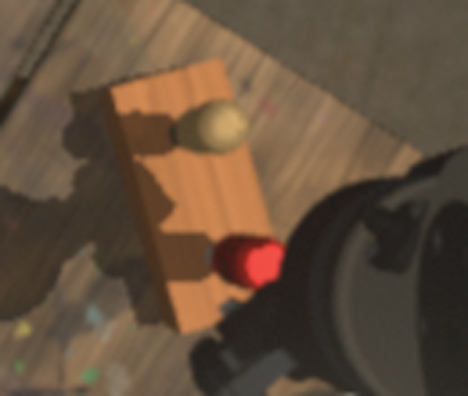

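The side view puts the open fingers (midpoint about 334,116) over the bar (330,167), with the bar between them. I'll correct a few mm and go down.

Emit:
apply_moves(gripper=[0.055, 0.055, 0.055, 0.055, 0.055, 0.055], slide=[[0.002, -0.005, -0.02], [0, 0, -0.035], [0, 0, -0.035], [0, 0, -0.03], [0, 0, -0.012], [0, 0, 0]], turn=[[0, 0, 0], [0, 0, 0], [0, 0, 0], [0, 0, 0], [0, 0, 0], [0, 0, 0]])

```text
t: 2.3
tool_pos: [0.4166, -0.0253, 0.1062]
tool_rot: [0.944, 0.33, -0.004, 0.001]
force: [-0.1, -0.7, 0.3]
opening: 0.0549
```

Emit:
apply_moves(gripper=[0.055, 0.055], slide=[[0, 0.01, 0], [0, 0, 0]], turn=[[0, 0, 0], [0, 0, 0]])

```text
t: 2.5
tool_pos: [0.4169, -0.0164, 0.1066]
tool_rot: [0.945, 0.328, -0.004, 0.001]
force: [-1.0, -0.4, 0.0]
opening: 0.0548
```

Emit:
apply_moves(gripper=[0.0, 0.0, 0.0, 0.0, 0.0, 0.0], slide=[[0, 0, 0], [0, 0, 0], [0, 0, 0], [0, 0, 0], [0, 0, 0], [0, 0, 0]], turn=[[0, 0, 0], [0, 0, 0], [0, 0, 0], [0, 0, 0], [0, 0, 0], [0, 0, 0]])

```text
t: 3.1
tool_pos: [0.418, -0.0162, 0.1088]
tool_rot: [0.945, 0.328, -0.003, 0.002]
force: [0.0, 1.2, -0.7]
opening: 0.0252
```

```bash
python3 - <<'E'
from h import *
for n,b in(("side",(250,60,130,160)),):
    im=bot.camera(n);x,y,w,h=b
    cv2.imwrite(f"pics/{n}2.png",cv2.resize(im[y:y+h,x:x+w],None,fx=3.6,fy=3.6,interpolation=cv2.INTER_CUBIC))
s=bot.sense();print(s["tool_pos"],s["tool_rot"],s["force"],s["wrist_torque"],s["opening"])
E
```

```text
[ 0.41800128 -0.0162111   0.10875949] [ 0.94455808  0.32832507 -0.00275229  0.00226118] [-0.11671889  0.86676463 -1.37292285] [0.21129602 0.00733284 0.07581308] 0.024671619296956337
```

View pics/side2.png

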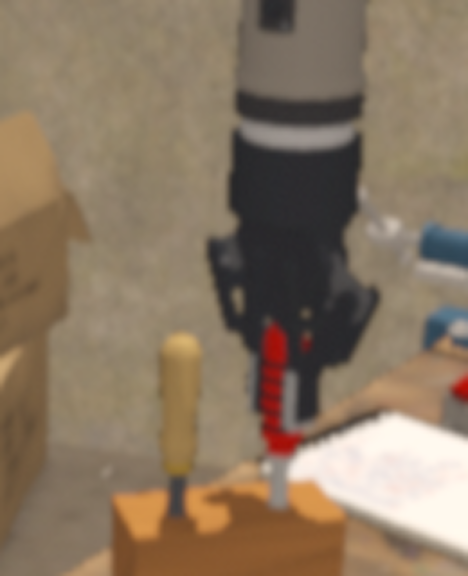

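The bar is held: the opening is 25 mm and the fingers sit round the red handle. Now I'll lift straight up.

Emit:
apply_moves(gripper=[0.0, 0.0, 0.0, 0.0, 0.0, 0.0, 0.0], slide=[[0, 0, 0.015], [0, 0, 0.025], [0, 0, 0.025], [0, 0, 0.025], [0, 0, 0.03], [0, 0, 0.03], [0, 0, 0]], turn=[[0, 0, 0], [0, 0, 0], [0, 0, 0], [0, 0, 0], [0, 0, 0], [0, 0, 0], [0, 0, 0]])

```text
t: 3.85
tool_pos: [0.4176, -0.0171, 0.2638]
tool_rot: [0.944, 0.329, -0.002, 0.003]
force: [1.2, 0.9, -0.9]
opening: 0.0248
```

Emit:
apply_moves(gripper=[0.0, 0.0, 0.0, 0.0, 0.0, 0.0, 0.0, 0.0, 0.0, 0.0, 0.0, 0.0], slide=[[0.006, 0.018, 0], [0.014, 0.04, 0], [0.014, 0.04, 0], [0.014, 0.04, 0], [0.014, 0.04, 0], [0.014, 0.04, 0], [0.014, 0.04, 0], [0.014, 0.04, 0], [0.014, 0.04, 0], [0.012, 0.035, 0], [0.006, 0.017, 0], [0, 0, 0]], turn=[[0, 0, 0], [0, 0, 0], [0, 0, 0], [0, 0, 0], [0, 0, 0], [0, 0, 0], [0, 0, 0], [0, 0, 0], [0, 0, 0], [0, 0, 0], [0, 0, 0], [0, 0, 0]])

```text
t: 5.05
tool_pos: [0.5532, 0.3813, 0.2494]
tool_rot: [0.947, 0.322, -0.01, 0.005]
force: [0.6, 0.6, -2.1]
opening: 0.0246
```

Emit:
apply_moves(gripper=[0.0, 0.0], slide=[[0, 0, 0], [0, 0, 0]], turn=[[0, 0, 0], [0, 0, 0]])

```text
t: 5.25
tool_pos: [0.5525, 0.3796, 0.2469]
tool_rot: [0.947, 0.322, -0.012, 0.006]
force: [0.3, 0.3, -1.5]
opening: 0.0245
```

```bash
cat > look.py <<'E'
from h import *
import sys
k=sys.argv[1]
for n,b in(("side",(140,150,220,165)),("top",(80,110,190,142))):
    im=bot.camera(n);x,y,w,h=b
    cv2.imwrite(f"pics/full_{n}{k}.png",im)
    cv2.imwrite(f"pics/{n}{k}.png",cv2.resize(im[y:y+h,x:x+w],None,fx=3.6,fy=3.6,interpolation=cv2.INTER_CUBIC))
    s=bot.sense()
    from scipy.spatial.transform import Rotation as R
    z=R.from_quat(s["tool_rot"]).as_matrix()
    g=s["tool_pos"]-.019*z[:,2]; tip=g+.1228*z[:,2]
    c=lambda p:(np.array(proj(n,p))-[x,y])*3.6
    print(n,"grasp",c(g),"tip crop px",c(tip),"mouth crop px",c((.5605,.4038,.114)))
np.set_printoptions(precision=4,suppress=True)
print("pos",s["tool_pos"],"tip",tip,"z",z[:,2],"F",s["force"],"op",s["opening"],"t",s["t"])
E
python3 look.py 3
```

```text
side grasp [379.04634023  98.14464901] tip crop px [390.01337032 373.87617528] mouth crop px [360.35174275 469.67659202]
top grasp [162.46923257 240.25682749] tip crop px [249.59450215 286.3151883 ] mouth crop px [211.19376603 274.42483308]
pos [0.5529 0.379  0.2474] tip [0.5511 0.377  0.1436] z [-0.0171 -0.0193 -0.9997] F [ 0.2189  0.1605 -1.0799] op 0.024946217865758135 t 5.35
```

View pics/side3.png

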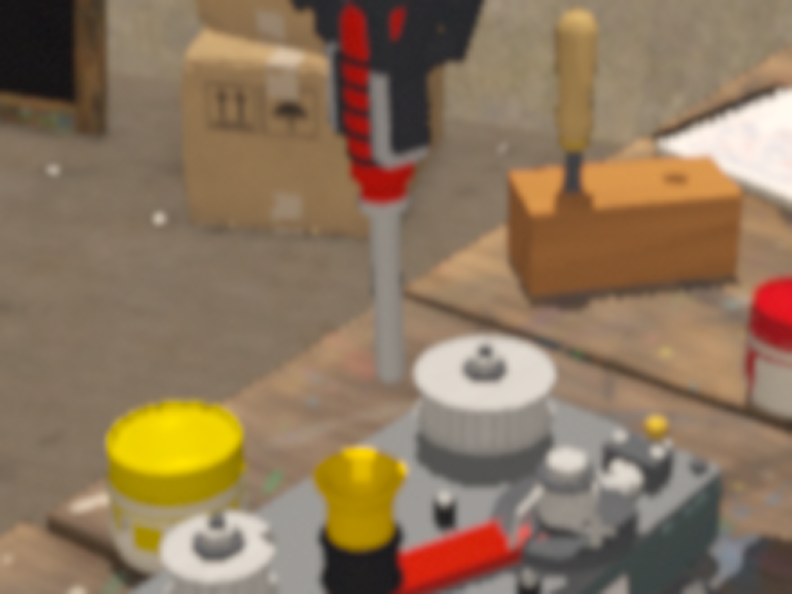

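View pics/top3.png

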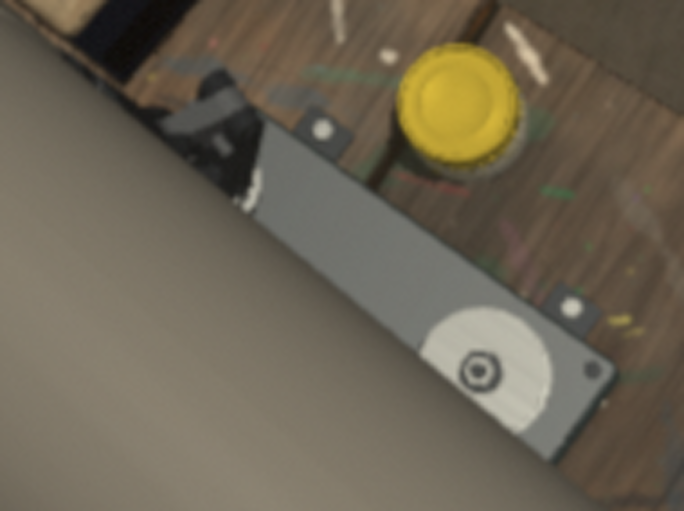

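The side crop shows the bar tip at (390,380), matching the predicted (390,374), and the socket mouth at (360,468), matching the predicted (360,470). The arm link blocks the top view. I'll line up and straighten the bar.

Emit:
apply_moves(gripper=[0.0, 0.0, 0.0, 0.0], slide=[[0.004, 0.013, -0.003], [0.0035, 0.012, -0.003], [0, 0, 0], [0, 0, 0]], turn=[[0.6, -0.5, 0], [0.5, -0.5, 0], [0, 0, 0], [0, 0, 0]])

```text
t: 5.75
tool_pos: [0.562, 0.4038, 0.2419]
tool_rot: [0.947, 0.32, 0.002, 0.0]
force: [0.1, -1.2, -1.8]
opening: 0.0248
```

```bash
python3 look.py 4
```

```text
side grasp [348.52483819 135.7471194 ] tip crop px [354.72109791 419.14000437] mouth crop px [360.35174275 469.67659202]
top grasp [106.72799937 220.47395035] tip crop px [196.47386008 263.6890376 ] mouth crop px [211.19376603 274.42483308]
pos [0.5618 0.4038 0.242 ] tip [0.5622 0.4039 0.1382] z [ 0.0039  0.0012 -1.    ] F [-0.1613 -0.2973 -1.1303] op 0.024971114798255332 t 5.85
```

View pics/side4.png

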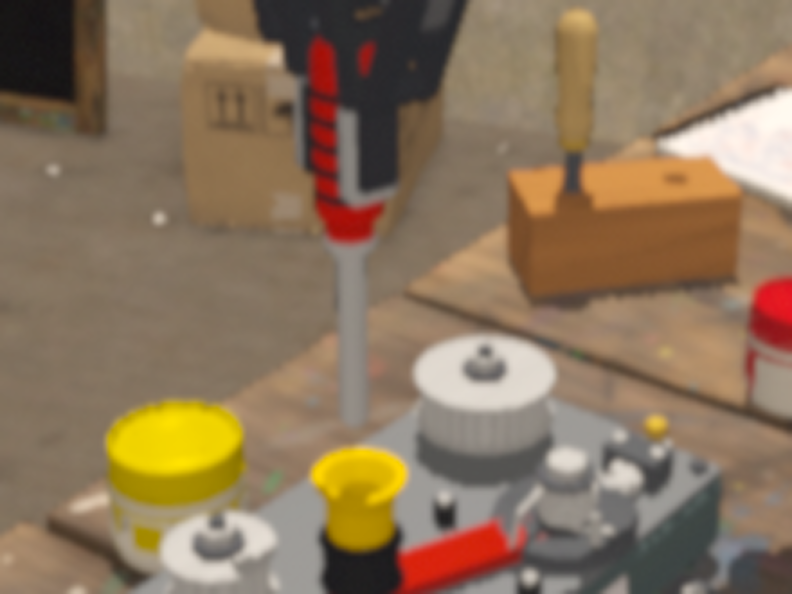

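Emit:
apply_moves(gripper=[0.0, 0.0, 0.0, 0.0], slide=[[-0.0015, 0, -0.008], [0, 0, -0.01], [0, 0, -0.007], [0, 0, 0]], turn=[[0, 0.2, 0], [0, 0, 0], [0, 0, 0], [0, 0, 0]])

```text
t: 6.25
tool_pos: [0.5601, 0.4027, 0.2144]
tool_rot: [0.947, 0.32, -0.0, 0.0]
force: [0.1, 0.5, -1.4]
opening: 0.0246
```

```bash
python3 look.py 5
```

```text
side grasp [354.46659244 200.84449321] tip crop px [361.29880791 474.51297739] mouth crop px [360.35174275 469.67659202]
top grasp [129.76464488 234.16309683] tip crop px [213.35572004 274.76338326] mouth crop px [211.19376603 274.42483308]
pos [0.5605 0.4033 0.2156] tip [0.5606 0.4034 0.1118] z [ 0.001   0.0011 -1.    ] F [ 0.7764 -0.0993 -1.4413] op 0.024585808089946794 t 6.35
```

View pics/side5.png

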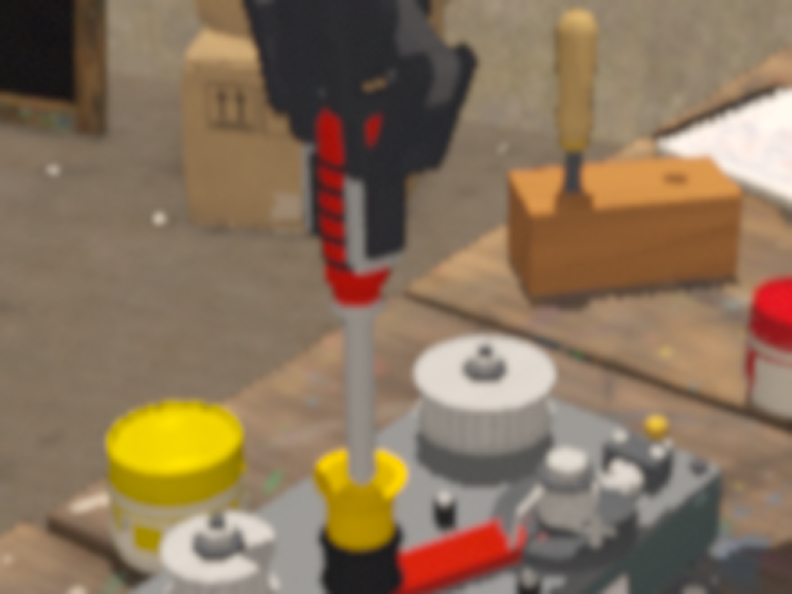

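The tip at (361,478) has entered the flare centrally: the mouth is centred at about (361,470) and the front rim overlaps the tip. Now down towards the floor, aiming for a tip height of about 0.096.

Emit:
apply_moves(gripper=[0.0, 0.0, 0.0], slide=[[0, 0, -0.006], [0, 0, -0.006], [0, 0, -0.001]], turn=[[0, 0, 0], [0, 0, 0], [0, 0, 0]])

```text
t: 6.65
tool_pos: [0.561, 0.4036, 0.2025]
tool_rot: [0.947, 0.32, 0.001, -0.001]
force: [0.1, 0.5, -1.0]
opening: 0.0246
```

```bash
python3 -c "
from h import *
s=bot.sense();print(s['tool_pos'],s['tool_rot'],s['force'],s['wrist_torque'])"
```

```text
[0.5609884  0.40364206 0.20249641] [ 9.47437759e-01  3.19935939e-01  1.48977817e-03 -6.84479381e-04] [ 0.13236127  0.45420261 -0.95602668] [-0.04057582  0.02376519 -0.06937704]
```

Emit:
apply_moves(gripper=[0.0, 0.0, 0.0, 0.0, 0.0, 0.0], slide=[[0, 0, -0.004], [0, 0, 0], [-0.003, 0.0045, 0], [-0.003, 0.0045, 0], [-0.003, 0.004, 0], [0, 0, 0]], turn=[[0, 0, 0], [0, 0, 0], [0, 0, 0], [0, 0, 0], [0, 0, 0], [0, 0, 0]])

```text
t: 7.25
tool_pos: [0.5557, 0.4113, 0.198]
tool_rot: [0.948, 0.318, 0.003, 0.005]
force: [2.2, -4.0, -1.6]
opening: 0.0245
```

```bash
python3 look.py 6
```

```text
side grasp [364.0017692  251.21620748] tip crop px [367.83586278 519.46893631] mouth crop px [360.35174275 469.67659202]
top grasp [125.17092351 250.76724076] tip crop px [210.13178155 286.3969911 ] mouth crop px [211.19376603 274.42483308]
pos [0.5563 0.4107 0.1979] tip [0.5572 0.4099 0.0941] z [ 0.0085 -0.0083 -0.9999] F [ 2.6522 -3.638   0.072 ] op 0.024973257829725534 t 7.35
```

View pics/side6.png

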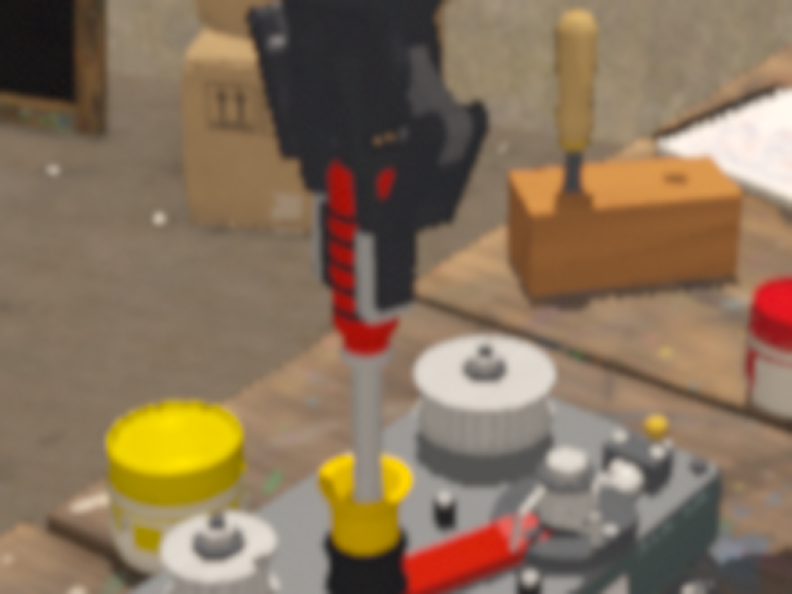

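Emit:
apply_moves(gripper=[0.0, 0.0, 0.0, 0.0], slide=[[-0.0035, 0.004, 0], [-0.0035, 0.004, 0], [-0.0035, 0.004, 0], [0, 0, 0]], turn=[[0, 0, 0], [0, 0, 0], [0, 0, 0], [0, 0, 0]])

```text
t: 7.75
tool_pos: [0.5503, 0.4173, 0.198]
tool_rot: [0.949, 0.315, 0.004, 0.01]
force: [3.2, -4.7, -0.6]
opening: 0.0246
```

```bash
python3 look.py 7
```

```text
side grasp [376.9408954  259.13982112] tip crop px [378.2896724  527.32098508] mouth crop px [360.35174275 469.67659202]
top grasp [110.16645455 263.41130586] tip crop px [199.38728701 295.79853868] mouth crop px [211.19376603 274.42483308]
pos [0.5509 0.4167 0.198 ] tip [0.5524 0.415  0.0942] z [ 0.0145 -0.0165 -0.9998] F [ 2.9929 -3.1896 -0.9098] op 0.024628400725391568 t 7.85
```

View pics/side7.png

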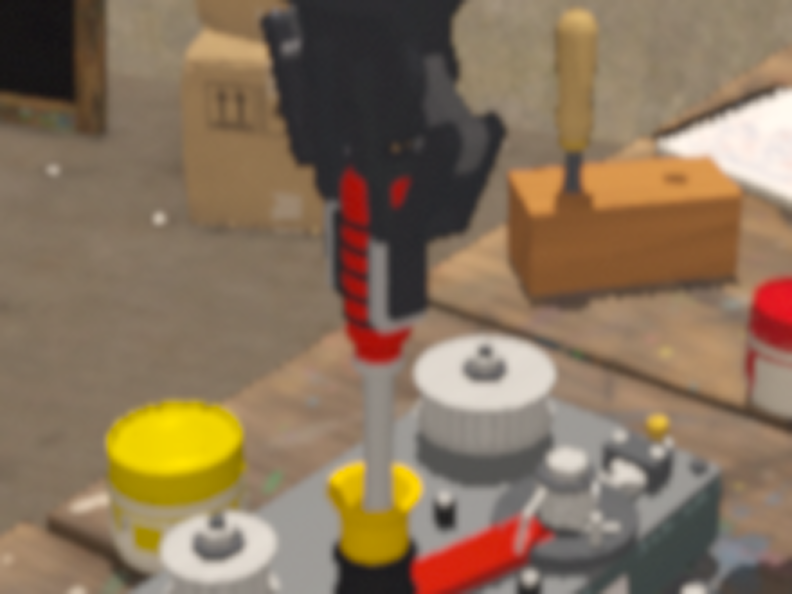

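View pics/top7.png

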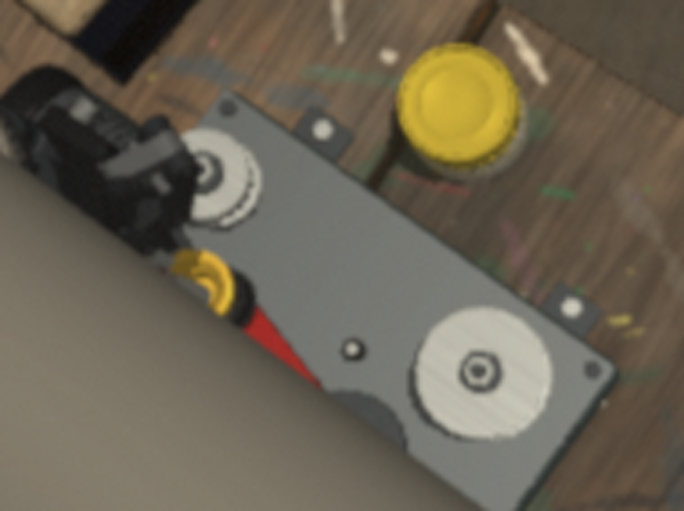

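The socket rim is now at about (375,485) in the side crop and the bar is leaning only slightly. I'll measure the arm's turn from the rim columns against the start picture.

```bash
cat > ang.py <<'E'
from h import *
import sys
from scipy.optimize import brentq
def rim(im):
    hsv=cv2.cvtColor(im,cv2.COLOR_BGR2HSV);m=cv2.inRange(hsv,np.array((20,130,70)),np.array((36,255,255)))
    m[:,:215]=0;m[:,290:]=0;m[:262]=0;m[312:]=0
    m[:, :]=m
    n,l,s,c=cv2.connectedComponentsWithStats(m)
    i=1+np.argmax(s[1:,4]);x,y,w,h,a=s[i]
    return x,x+w-1,y,y+h-1
R=.1
def phi(n,u):
    f=lambda p:proj(n,(.4776+R*np.cos(p),.3497+R*np.sin(p),.114))[0]-u
    return brentq(f,.3,1.4)
for k in ["side0.png"]+["full_side%s.png"%a for a in sys.argv[1:]]:
    r=rim(cv2.imread("pics/"+k));u=(r[0]+r[1])/2;p=phi("side",u);print(k,r,u,"phi",round(p,3))
E
python3 ang.py 3 4 5 6 7
```

```text
side0.png (np.int32(226), np.int32(252), np.int32(274), np.int32(303)) 239.0 phi 0.563
full_side3.png (np.int32(227), np.int32(252), np.int32(274), np.int32(303)) 239.5 phi 0.579
full_side4.png (np.int32(226), np.int32(252), np.int32(274), np.int32(303)) 239.0 phi 0.563
full_side5.png (np.int32(227), np.int32(252), np.int32(275), np.int32(303)) 239.5 phi 0.579
full_side6.png (np.int32(228), np.int32(254), np.int32(276), np.int32(304)) 241.0 phi 0.625
full_side7.png (np.int32(231), np.int32(256), np.int32(279), np.int32(307)) 243.5 phi 0.694
```

Emit:
apply_moves(gripper=[0.0, 0.0, 0.0], slide=[[-0.003, 0.0035, 0], [-0.0035, 0.0035, 0], [0, 0, 0]], turn=[[0.4, 0.4, 0], [0.4, 0.4, 0], [0.2, 0.1, 0]])

```text
t: 8.15
tool_pos: [0.5483, 0.4191, 0.1979]
tool_rot: [0.95, 0.313, 0.001, 0.003]
force: [2.8, -4.1, -0.6]
opening: 0.0248
```

```bash
python3 look.py 8; cat > knob.py <<'E'
from h import *
import sys
for k in sys.argv[1:]:
    im=cv2.imread("pics/"+k).astype(float)
    x0,y0,x1,y1=312,258,334,280
    c=im[y0:y1,x0:x1];w=np.clip(c[...,2]-c[...,0]-35,0,None)
    yy,xx=np.mgrid[y0:y1,x0:x1]
    print(k,round((w*xx).sum()/w.sum(),2),round((w*yy).sum()/w.sum(),2),round(w.sum()))
E
python3 ang.py 8; python3 knob.py side0.png full_side{3,4,5,6,7,8}.png
python3 - <<'E'
import cv2,numpy as np
r=[cv2.resize(cv2.imread("pics/"+f)[255:305,280:345],None,fx=4,fy=4,interpolation=cv2.INTER_CUBIC) for f in("side0.png","full_side5.png","full_side6.png","full_side7.png","full_side8.png")]
cv2.imwrite("pics/kn8.png",np.vstack([np.hstack(r[:3]),np.hstack(r[3:]+[r[0]*0])]))
E
```

```text
side grasp [381.04141111 261.50010029] tip crop px [385.08426247 532.23719084] mouth crop px [360.35174275 469.67659202]
top grasp [106.32554741 267.4014297 ] tip crop px [193.29358095 301.82290288] mouth crop px [211.19376603 274.42483308]
pos [0.5489 0.4185 0.1979] tip [0.5493 0.418  0.0941] z [ 0.0038 -0.0055 -1.    ] F [ 3.4973 -5.33   -0.6322] op 0.02449334417178793 t 8.25
side0.png (np.int32(226), np.int32(252), np.int32(274), np.int32(303)) 239.0 phi 0.563
full_side8.png (np.int32(233), np.int32(258), np.int32(280), np.int32(308)) 245.5 phi 0.744
side0.png 322.6 265.57 6896
full_side3.png 322.63 265.57 7016
full_side4.png 322.64 265.58 7037
full_side5.png 322.64 265.57 7049
full_side6.png 322.65 265.56 6991
full_side7.png 322.8 265.45 7087
full_side8.png 322.89 265.35 7088
```

View pics/kn8.png

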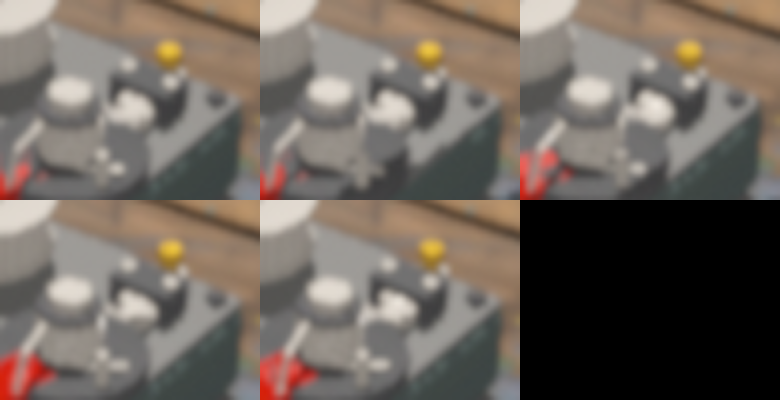

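The brass knob is being pushed out (its centroid moved from 265.57 to 265.35), so the pawl is climbing the last tooth. It should drop back at the click. I'll go on in small steps.

Emit:
apply_moves(gripper=[0.0, 0.0, 0.0], slide=[[-0.003, 0.0025, 0], [-0.0025, 0.0025, 0], [0, 0, 0]], turn=[[0.3, 0.3, 0], [0.3, 0.3, 0], [0.2, 0.2, 0]])

```text
t: 8.55
tool_pos: [0.5482, 0.4189, 0.1978]
tool_rot: [0.951, 0.31, -0.002, -0.002]
force: [2.6, -3.8, -0.9]
opening: 0.0245
```

```bash
python3 look.py 9;python3 ang.py 9; python3 knob.py full_side{8,9}.png
```

```text
side grasp [381.09298256 261.18823586] tip crop px [387.19968412 533.4677808 ] mouth crop px [360.35174275 469.67659202]
top grasp [107.00256844 267.48308931] tip crop px [191.70361369 303.72346297] mouth crop px [211.19376603 274.42483308]
pos [0.5488 0.4184 0.1979] tip [0.5484 0.4187 0.0941] z [-0.0038  0.003  -1.    ] F [ 3.6594 -4.0793 -0.9245] op 0.02451169225182476 t 8.65
side0.png (np.int32(226), np.int32(252), np.int32(274), np.int32(303)) 239.0 phi 0.563
full_side9.png (np.int32(233), np.int32(259), np.int32(280), np.int32(308)) 246.0 phi 0.756
full_side8.png 322.89 265.35 7088
full_side9.png 322.9 265.36 7221
```

Emit:
apply_moves(gripper=[0.0, 0.0, 0.0], slide=[[-0.0045, 0.0045, 0], [-0.0045, 0.0045, 0], [-0.002, 0.002, 0]], turn=[[0.0, 0.0, 0], [0.2, 0.2, 0], [0.2, 0.2, 0]])

```text
t: 8.95
tool_pos: [0.5426, 0.4244, 0.1978]
tool_rot: [0.952, 0.307, -0.002, -0.003]
force: [3.4, -4.1, -1.3]
opening: 0.0248
```

```bash
python3 look.py 10;python3 ang.py 10; python3 knob.py full_side{9,10}.png
```

```text
side grasp [395.81658411 269.35451759] tip crop px [401.26770114 543.24984465] mouth crop px [360.35174275 469.67659202]
top grasp [ 92.85883258 281.05322473] tip crop px [179.32959519 315.68270984] mouth crop px [211.19376603 274.42483308]
pos [0.5428 0.4243 0.1978] tip [0.5423 0.4247 0.094 ] z [-0.0051  0.0041 -1.    ] F [ 3.3192 -4.8355 -0.4354] op 0.024718708908201478 t 9.05
side0.png (np.int32(226), np.int32(252), np.int32(274), np.int32(303)) 239.0 phi 0.563
full_side10.png (np.int32(237), np.int32(263), np.int32(283), np.int32(311)) 250.0 phi 0.844
full_side9.png 322.9 265.36 7221
full_side10.png 322.65 265.56 6992
```

```bash
python3 look.py 11;python3 ang.py 11; python3 knob.py full_side11.png; python3 -c "
from h import *
s=bot.sense();print(abs(s['qvel']).max())"
```

```text
side grasp [395.31175584 269.17497423] tip crop px [400.73573707 543.00952951] mouth crop px [360.35174275 469.67659202]
top grasp [ 93.15873436 280.84307202] tip crop px [179.6251746 315.488334 ] mouth crop px [211.19376603 274.42483308]
pos [0.5429 0.4241 0.1978] tip [0.5424 0.4245 0.094 ] z [-0.005  0.004 -1.   ] F [ 3.968  -5.7742 -1.3578] op 0.024514464767138307 t 9.15
side0.png (np.int32(226), np.int32(252), np.int32(274), np.int32(303)) 239.0 phi 0.563
full_side11.png (np.int32(237), np.int32(263), np.int32(283), np.int32(311)) 250.0 phi 0.844
full_side11.png 322.64 265.55 6993
0.001123488728325097
```

View pics/side11.png

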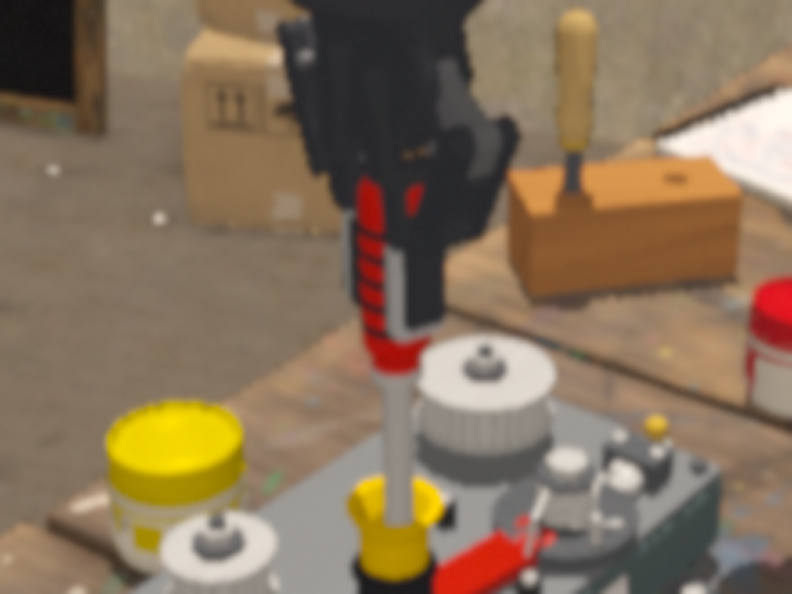

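View pics/full_top11.png

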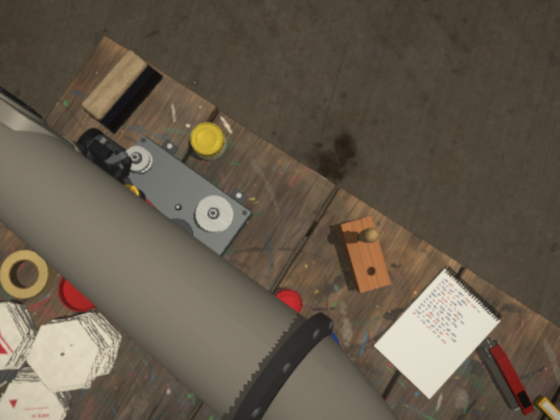

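The bar stands in the socket (rim at 396,500), the file is untouched, and the pots I can see are where they were. The arm has turned 0.27 to 0.28 rad, the pawl has dropped in, and the pose is steady at about 6 N. I'll hand in now.

```bash
python3 -c "
from h import *
print(bot.job_done())"
```

```text
the job is handed in; nothing more can be done
None
```

I pulled the lever bar out of the block, set its tip into the yellow socket, and swung the tensioner arm back past the last ratchet click. The job was handed in at about 9.2 s, still gripping the bar.

- **Arm position:** from the camera, the arm turned about 0.27–0.28 rad from where it started. I judged it was caught at the second click, about 0.34, so it is now held at about 0.60–0.61. The last click is at 0.55 and the back stop at 0.72. The start angle is inferred from the stop posts and the pawl's movement, not read directly.
- **Ratchet:** the brass knob moved out, then returned to its starting place in the image, so the pawl dropped in behind the last tooth.
- **Hold:** the last reading was about 6–7 N sideways on the bar with the joints almost still, so the bar carries the spring and not the pawl. The tip is about 20 mm below the socket mouth, and only the bar touches the drive.
- **Other things:** the file is still in its hole and the yellow pot has not moved. In the last pictures the red pot was partly hidden and the blue pot fully hidden by the robot arm, but nothing was moved near them.
- **What went less well:** one small pushing step near the last tooth made almost no headway against the spring, so I repeated it with larger steps. The two angle estimates, camera and tool pose, differ by about 0.01 rad.

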